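Sign off the takings on the signing pad

ROBOT

A 7-joint arm with a two-finger parallel gripper is mounted at the origin on the work surface. World frame = base frame: x ahead of the robot, y to its left, z up, the work surface at z = 0. Lengths are in m, angles in rad, forces in N, time in s.
With the tool pointing down it reaches from about 0.4 to 0.875 m from the base axis. Payload 6.5 kg.
Tool frame: the origin (TCP) lies on the centre line of the jaws, within the pads' length; the fingertips stand 17 mm ahead of it and the grasp point (between the pads) lies 2 mm behind it; z points along the fingers, y is the line along which they close (so a half turn about z gives the same grasp; the last joint's range is limited). The gripper opens to 88 mm and grips with 3 to 60 N. Pads are 18 mm wide; open, the fingers measure 123 mm over their backs; the gripper's body (75 mm by 187 mm) begins 45 mm behind the grasp point.
Start: joints at [-1.266, 0.536, -0.004, 1.538, 0.003, 1.067, -0.071], TCP at [0.236, 0.606, 0.217] pointing down, gripper open.
Joint ranges: [-2.7, 2.7], [-0.37, 2.16], [-1.27, 1.26], [0.24, 2.4], [-1.31, 4.45], [0.19, 1.91], [-2.76, 2.76]. Speed limits (rad/s): [2.39, 2.39, 3.14, 3.14, 3.14, 3.14, 3.14].

INTERFACE

Orientations are given as a rotation vector (axis times angle).
In Python, from rig import manip, cams, recognise, spot_point gives the robot as it stands.
- The arm moves only by the tool move_arm, never from a script. Its argument "deltas" is a list of rows, each an object with "offset": the shift along the tool's x, y, z normalised to -1 to 1, where 1 is 100 cm, a list of three; "twist": the turn, a rotation vector about the tool's x, y, z normalised to -1 to 1, where 1 is pi rad, a list of three; "gripper": the closure, from 0 (fully open) to 1 (shut). A call has 1 to 12 rows; each row is the pose to reach, as a shift and turn from the pose commanded when the call began, along the tool's axes at that moment, turning the shorter way round; what a row does not reach only later rows make up. A row lasts 1/8 s, in which the tool goes at most 62.5 mm and 10.7 degrees, less where a joint would pass 70% of its speed; a pose out of reach is approached as far as the arm can. A call with a number of a shift or a turn outside -1 to 1 is refused whole. A call with a gripper value outside its range is refused whole. The fingers move at their own pace and stop on an object; "grip_force" is the grip in N (left out, the last holds). Time passes only in rows, so rows that repeat a pose let the fingers close. It gives the time, the measured TCP pose, the force, the opening and the grip force at its end, in the units of the state.
- manip.get_state(): the state, without advancing time (a new reading comes with each control period).
- cams.read_camera(name): name is "scene" or "top" or "wrist"; returns a dict with "frame" (480x640x3 uint8, red, green, blue), "camera_matrix" (3x3 intrinsics, pixels), "extrinsics" (4x4, takes a point from camera to world coordinates); the wrist camera has in their place "tool_from_camera" (4x4, takes a point from camera to tool coordinates, whose origin is the TCP and whose axes are the flange's). Camera axes: x right, y down, z forward; pixel columns grow to the right and rows downward; lengths in m; the calibration is good to about 2 mm. The wrist camera is an equidistant fisheye: a pixel r from the principal point sees the ray r / f radians off the axis. A picture is of the moment at which its call begins: read the wrist's pose just before it. There is no depth.
- manip.hand_in(): hands the job in; it is judged then, once.
Trained networks look in a picture, given as the dict that the camera call returned (one of the last four; its "shot" number tells which), for a name from the list of things; names that differ only in an ending like _2 or _b are one class to them, and where a whole thing is asked for, a point or a joint stands for the part that bears it (a point fixed in the world has none). Each returns a list of dicts, best first, with "confidence" (0 to 1); they miss things now and then, are a little off and sometimes report something else, mostly with a low value. They report only what shows in the picture. A call takes as long as a camera call. They do not tell look-alikes from the thing itself.
- recognise(picture, query): "position" ([column, row] in pixels, amid what is visible of it).
- spot_point(picture, query): "position" ([column, row] in pixels: a listed point, or the origin of a listed thing).
The state is a dict: "clock": time; "joints": joint angles; "joint_velocities": joint speeds; "joint_efforts": joint torques, N m; "eef_pos": TCP position; "tcp_rot": TCP orientation; "wrist_force": force on the tool from outside, world axes, zero at the start; "wrist_torque": the same for the moment, N m; "width": finger opening in m; "grip_force": force on a finger pad.
Only numpy, scipy, OpenCV 4.12 (cv2) and the standard library are available. Lean on these libraries where they do the work, as an engineer would, in place of code of your own. Each camera call takes 0.05 s, during which the arm holds its last target. There are 200 camera calls.

TASK

Take the square-barrelled stylus out of its stand and sign off the takings on the sloping signing pad: with the stylus held square to the screen and its nib lightly on the glass or only a few millimetres above it, slowly trace the white tick from the dotted end round the corner to the far end. Then set the nib on the middle of the round key and, still square to the face, press it gently about half way down, and finish holding it there: do not let go or lift off at the end. Leave the square key and everything else on the table alone.

Things in the scene. Friction and masses are not known exactly. Their poses are not given: they have to be found in the camera images.
- stylus: signing stylus, 145 mm long, 60 g, standing nib down in its stand. Origin: the nib's point (bottom), z along it to its blunt top. Nib 8 mm wide; 12 mm square shaft 16 to 60 mm above the point; 26 mm square collar 60 to 66 mm, resting on the stand; then a bare aluminium barrel 14 x 14 mm, sides along x and y, 66 to 145 mm: grip it there, best 100 mm above the point.
- stand: black block 70 x 70 mm, 75 mm high, fixed, with a 15 mm square socket 68 mm deep in the middle of its top; the stylus stands in it and must be pulled 60 mm straight up. Origin: centre of its underside. The nib starts 15 mm above the table.
- face: sloping face of the fixed signing pad, 170 mm up the slope, 220 mm wide. Origin: its middle, on the surface, 58 mm above the table; x up the slope (away from the robot), y left, z square out of the face. Slope 0.3 rad, lower edge towards the robot. Its upper part is a black screen with a white tick (check mark) in 4 mm lines; it senses a nib on it or up to 8 mm off.
- pad: the whole signing pad with its foot, screen and keys, fixed; origin on the table under the middle of the face.
- key_round (a joint): travel of the round key in m: 0 up, 0.008 fully down at its stop. A spring pushes it up: 1 N at the start of the travel, 0.5 N more for each mm, 5 N at the stop; it springs back when let go.
- key_round_top (a point): middle of the top of the white round key, 22 mm across, which stands 10 mm above the face, near the face's lower right corner (x -50, y -55 mm in face). Moves with the key; axes as face.
- key_square (a joint): travel of the square key, which must not be pressed, in m: 0 up, 0.008 down.
- key_square_top (a point): middle of the top of the white square key, 22 x 22 mm, 10 mm above the face, near the face's lower left corner (x -50, y 55 mm in face).
- pen_pot: bystander: a round black pot, 68 mm across, with an ordinary round blue pen and a pencil, 130 mm high in all, fixed. It and the stylus stand may be either way round.
- stamp: bystander: wooden hand stamp, 38 mm across, 70 mm high; origin at its foot.
- mug: bystander: white mug, 80 mm across, 90 mm high; origin at its foot.
- tub: bystander: white lidded tub, 96 mm across, 85 mm high; origin at its foot.
- padlock: bystander: brass padlock standing upright, 42 mm wide, 62 mm high; origin at its foot.
- beer: bystander: brown glass bottle, 62 mm across, 230 mm high, at the far right; origin at its foot.
- tick0 (a point): point on the white tick, on the screen's surface: its start, the end with the dot, upper left (x 44, y 60 mm in face)
- tick1 (a point): point on the white tick, on the screen's surface: half way down the short stroke (x 26, y 43 mm in face)
- tick2 (a point): point on the white tick, on the screen's surface: its corner, the lowest point (x 8, y 26 mm in face)
- tick3 (a point): point on the white tick, on the screen's surface: a quarter up the long stroke (x 22, y 6 mm in face)
- tick4 (a point): point on the white tick, on the screen's surface: half way up the long stroke (x 36, y -14 mm in face)
- tick5 (a point): point on the white tick, on the screen's surface: three quarters up the long stroke (x 50, y -34 mm in face)
- tick6 (a point): point on the white tick, on the screen's surface: its far end, upper right (x 64, y -54 mm in face)
Not all that is in view belongs to the job. There is more than one size of the stylus; the one meant has the size given above.

How it is judged:
On the way, in this order (a step that is already met when the one before it is completed fails the run):
1. the stylus is lifted clear of its stand in the gripper (contact force between the fingers and stylus above 1 N and height (world z) of stylus above 0.085 m), for 0.1 s.
2. nib within 9 mm of the tick's start (the end with the dot), stylus square to the screen within 0.25 rad, slower than 80 mm/s (distance between stylus and tick0 below 0.009 m and angle between the z axis of stylus and the z axis of face, either way round below 0.25 rad and linear speed of stylus below 0.08 m/s and contact force between the fingers and stylus above 1 N), for 0.1 s.
3. nib within 9 mm of the tick's middle of the short stroke, stylus square to the screen within 0.25 rad, slower than 80 mm/s (distance between stylus and tick1 below 0.009 m and angle between the z axis of stylus and the z axis of face, either way round below 0.25 rad and linear speed of stylus below 0.08 m/s and contact force between the fingers and stylus above 1 N), for 0.1 s.
4. nib within 9 mm of the tick's corner, stylus square to the screen within 0.25 rad, slower than 80 mm/s (distance between stylus and tick2 below 0.009 m and angle between the z axis of stylus and the z axis of face, either way round below 0.25 rad and linear speed of stylus below 0.08 m/s and contact force between the fingers and stylus above 1 N), for 0.1 s.
5. nib within 9 mm of the tick's first quarter of the long stroke, stylus square to the screen within 0.25 rad, slower than 80 mm/s (distance between stylus and tick3 below 0.009 m and angle between the z axis of stylus and the z axis of face, either way round below 0.25 rad and linear speed of stylus below 0.08 m/s and contact force between the fingers and stylus above 1 N), for 0.1 s.
6. nib within 9 mm of the tick's middle of the long stroke, stylus square to the screen within 0.25 rad, slower than 80 mm/s (distance between stylus and tick4 below 0.009 m and angle between the z axis of stylus and the z axis of face, either way round below 0.25 rad and linear speed of stylus below 0.08 m/s and contact force between the fingers and stylus above 1 N), for 0.1 s.
7. nib within 9 mm of the tick's third quarter of the long stroke, stylus square to the screen within 0.25 rad, slower than 80 mm/s (distance between stylus and tick5 below 0.009 m and angle between the z axis of stylus and the z axis of face, either way round below 0.25 rad and linear speed of stylus below 0.08 m/s and contact force between the fingers and stylus above 1 N), for 0.1 s.
8. nib within 9 mm of the tick's far end, stylus square to the screen within 0.25 rad, slower than 80 mm/s (distance between stylus and tick6 below 0.009 m and angle between the z axis of stylus and the z axis of face, either way round below 0.25 rad and linear speed of stylus below 0.08 m/s and contact force between the fingers and stylus above 1 N), for 0.1 s.
At the end, for the whole second after the job is handed in: The gripper still holds the stylus, its nib within 8 mm of the middle of the round key's top and square to the face within 0.15 rad, the key 1.5 to 7.5 mm down with 0.8 to 8 N on it, at rest; the fingers do not touch the pad (contact force between the fingers and stylus above 1 N and contact force between the fingers and pad below 0.5 N and value of joint key_round between 0.0015 and 0.0075 m and contact force between stylus and pad between 0.8 and 8 N and distance between stylus and key_round_top below 0.008 m and angle between the z axis of stylus and the z axis of face, either way round below 0.15 rad and linear speed of stylus below 0.02 m/s); the arm keeps its last pose, push and grip.
It fails at once if the stylus presses on the pad with more than 25 N (contact force between stylus and pad above 25 N).
It fails at once if the gripper pushes on the pad (contact force between the fingers and pad above 5 N).
It fails at once if the square key is pressed (value of joint key_square above 0.003 m).
It fails at once if the stamp, mug, tub, padlock or bottle is moved over 25 mm (distance of any of stamp, mug, tub, padlock, beer from where it was at the start of the episode above 0.025 m).
It also fails if it takes over 64 s, if anything falls off the work surface, if the arm or the gripper's body presses on something with over 40 N, if the wrist force passes 120 N, or if a joint passes its speed limit or range.

## Working session

There is one attempt and no reset: what is moved stays moved. The work goes in short steps, Python scripts to look and compute and a tool call to move; the robot and the scene stay as the last step left them, time stands still between calls to the robot, and variables do not carry over. Pictures are saved under pics/ and viewed, at most 10 in all, crops included, and the job is handed in when it is done.

Besides the shell and the picture viewer there is one more tool, called after "Call:" as name([rows], argument=value, ...), one row to a line, values as JSON. move_arm: Moves the arm, as the interface text tells. Scaled input: -1 to 1 covers 100 cm each way for a shift and pi rad each way for a turn. Its arguments: {"type":"object","properties":{"deltas":{"type":"array","items":{"type":"object","properties":{"offset":{"type":"array","items":{"type":"number","minimum":-1,"maximum":1}},"twist":{"type":"array","items":{"type":"number","minimum":-1,"maximum":1}},"gripper":{"type":"number"}}}},"grip_force":{"type":"number"}},"required":["deltas"]}

```bash
ls; mkdir -p pics
cat > h.py <<'E'
import numpy as np,cv2
from rig import manip,cams,recognise,spot_point
from scipy.spatial.transform import Rotation as R
def ray(p,uv,st=None):
    K=np.array(p["camera_matrix"]);uv=np.array(uv,float)
    x=(uv[0]-K[0,2])/K[0,0];y=(uv[1]-K[1,2])/K[1,1]
    if "extrinsics" in p:
        T=np.array(p["extrinsics"]);d=np.array([x,y,1])
    else:
        r=np.hypot(x,y);s=np.sin(r)/r if r>1e-9 else 1
        d=np.array([x*s,y*s,np.cos(r)])
        W=np.eye(4);W[:3,:3]=R.from_rotvec(st["tcp_rot"]).as_matrix();W[:3,3]=st["eef_pos"]
        T=W@np.array(p["tool_from_camera"])
    d=T[:3,:3]@d
    return T[:3,3],d/np.linalg.norm(d)
def tri(rs):
    A=0;b=0
    for o,d in rs:
        P=np.eye(3)-np.outer(d,d);A=A+P;b=b+P@o
    x=np.linalg.solve(A,b)
    return x,[np.linalg.norm((np.eye(3)-np.outer(d,d))@(x-o)) for o,d in rs]
def onz(r,z):
    o,d=r;return o+d*(z-o[2])/d[2]
E
cat > a.py <<'E'
from h import *
np.set_printoptions(precision=4,suppress=True)
st=manip.get_state();print({k:np.round(v,3) for k,v in st.items()})
ps={}
for n in ["scene","top","wrist"]:
    p=cams.read_camera(n);ps[n]=p
    cv2.imwrite(f"pics/{n}0.png",p["frame"][:,:,::-1])
T=ps["scene"]["extrinsics"];print(np.array(T),np.array(ps["top"]["extrinsics"]))
for q in ["stylus","stand","face","key_round_top","key_square_top","tick0","tick2","tick4","tick6","pen_pot"]:
    o=[];
    for n in ["scene","top","wrist"]:
        l=spot_point(ps[n],q)[:3]
        print(q,n,[(np.round(e["position"]).tolist(),round(e["confidence"],2)) for e in l])
        if l and n!="wrist": o.append(ray(ps[n],l[0]["position"],st))
    if len(o)>1: print("   ",*tri(o))
    l=[recognise(ps[n],q)[:3] for n in ps] if q in("stylus","pen_pot","stand") else []
    for e in l: print("   rec",[(np.round(x["position"]).tolist(),round(x["confidence"],2)) for x in e])
E
python3 a.py; python3 -c "
import cv2,numpy as np
cv2.imwrite('pics/both.png',cv2.resize(np.vstack([cv2.imread('pics/scene0.png'),cv2.imread('pics/top0.png')]),None,fx=.62,fy=.62))"
```

```text
pics
{'clock': np.float64(0.0), 'joints': array([-1.266,  0.537, -0.004,  1.539,  0.003,  1.067, -0.071]), 'joint_velocities': array([-0.001, -0.   ,  0.   ,  0.   ,  0.001, -0.002,  0.   ]), 'joint_efforts': array([  0.   , -57.098,   0.991, -25.16 ,  -0.056,   0.018,   0.   ]), 'eef_pos': array([0.235, 0.605, 0.216]), 'tcp_rot': array([-0.579, -3.088,  0.003]), 'wrist_force': array([-0.012,  0.445,  0.299]), 'wrist_torque': array([-0.011, -0.013,  0.   ]), 'grip_force': np.float64(0.0), 'width': np.float64(0.088)}
[[-0.8702  0.2582 -0.4196  0.923 ]
 [ 0.4921  0.4954 -0.7158  0.5952]
 [ 0.0231 -0.8294 -0.5582  0.5734]
 [ 0.      0.      0.      1.    ]] [[-0.0155 -0.9825  0.1855  0.3964]
 [-0.9998  0.0175  0.0093 -0.023 ]
 [-0.0124 -0.1853 -0.9826  0.9928]
 [ 0.      0.      0.      1.    ]]
stylus scene [([263.0, 192.0], 0.63), ([327.0, 223.0], 0.23)]
stylus top [([421.0, 256.0], 0.58)]
stylus wrist []
    [ 0.5461 -0.2574  0.0612] [np.float64(0.02082577403593173), np.float64(0.020825774035931586)]
   rec [([275.0, 174.0], 0.74), ([262.0, 150.0], 0.69), ([328.0, 250.0], 0.23)]
   r
[... 1821 characters left out ...]
p.float64(0.004005478125030231), np.float64(0.004005478125030233)]
tick6 scene [([334.0, 254.0], 0.97), ([307.0, 241.0], 0.9), ([284.0, 232.0], 0.9)]
tick6 top [([307.0, 254.0], 0.92), ([343.0, 226.0], 0.9), ([332.0, 243.0], 0.88)]
tick6 wrist []
    [ 0.5392 -0.0021  0.0622] [np.float64(0.004005478125030231), np.float64(0.004005478125030233)]
pen_pot scene [([481.0, 386.0], 0.91)]
pen_pot top [([172.0, 290.0], 0.84), ([226.0, 341.0], 0.33)]
pen_pot wrist [([186.0, 432.0], 0.7)]
    [ 0.4705  0.3094 -0.0011] [np.float64(0.002215881697303241), np.float64(0.002215881697303312)]
   rec [([487.0, 365.0], 0.9), ([327.0, 250.0], 0.24)]
   rec [([168.0, 287.0], 0.6)]
   rec [([185.0, 423.0], 0.74)]
```

View pics/scene0.png

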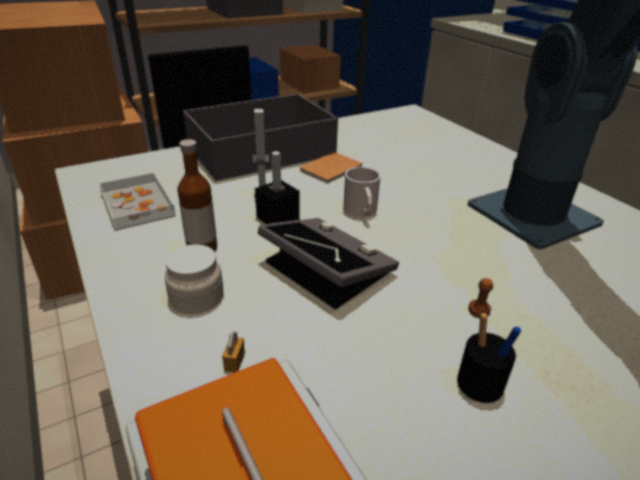

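View pics/top0.png

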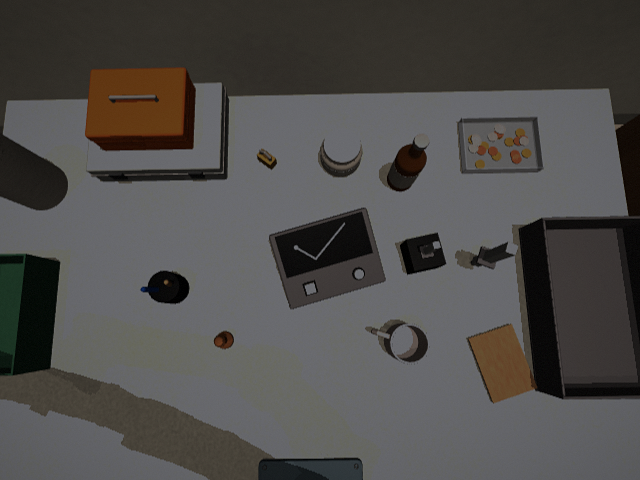

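The scene camera shows the stand with the stylus at about (277,195), and a taller look-alike beside it at (260,150). In the top view the stand is at (420,253), the look-alike at (490,255), the pad at (327,258), the mug at (400,340) and the bottle at (405,165). The stand and pad are yawed by 12–18°.

```bash
cat > b.py <<'E'
from h import *
np.set_printoptions(precision=4,suppress=True)
st=manip.get_state()
M=R.from_rotvec(st["tcp_rot"]).as_matrix();print(M)
s=cams.read_camera("scene");t=cams.read_camera("top")
for q in ["beer","mug","tub"]:
    a=spot_point(s,q);b=spot_point(t,q)
    if a and b: print(q,tri([ray(s,a[0]["position"]),ray(t,b[0]["position"])]))
print("tall base", onz(ray(s,(262,188)),0), onz(ray(t,(478,264)),0),"tall top",tri([ray(s,(259,111)),ray(t,(511,248))]))
# pad corners (outer face) & stand corners by rough picks
for uv,z in [((270,240),.083),((366,209),.083),((289,307),.033),((385,281),.033)]: print(onz(ray(t,uv),z))
for uv in [(400,242),(438,233),(445,265),(407,273)]: print("stand",onz(ray(t,uv),.075))
w=cams.read_camera("wrist");print(w["camera_matrix"],np.array(w["tool_from_camera"]))
goal=np.array([.50,-.20,.36])
for yaw in (0.2,):
  # tool z down, tool y along world direction (cos,sin)
  y=np.array([np.cos(yaw),np.sin(yaw),0]);z=np.array([0,0,-1.])
  for sg in (1,-1):
    G=np.column_stack([np.cross(sg*y,z),sg*y,z]); print(sg,(R.from_matrix(M.T@G)).as_rotvec()/np.pi)
print(M.T@(goal-st["eef_pos"]), M.T@(np.array([.42,.2,.36])-st["eef_pos"]))
E
python3 b.py
```

```text
[[-0.932   0.3624  0.    ]
 [ 0.3624  0.932  -0.    ]
 [-0.     -0.     -1.    ]]
beer (array([ 0.7254, -0.2216, -0.0049]), [np.float64(0.00017614604603031445), np.float64(0.00017614604603010127)])
mug (array([ 0.3469, -0.2043, -0.0072]), [np.float64(0.0030695316825599638), np.float64(0.003069531682559999)])
tub (array([ 0.7809, -0.086 , -0.007 ]), [np.float64(0.0009351161602196234), np.float64(0.0009351161602193648)])
tall base [ 0.5109 -0.4007  0.    ] [ 0.5165 -0.3898  0.    ] tall top (array([ 0.5196, -0.3761,  0.2057]), [np.float64(0.000468435639175829), np.float64(0.0004684356391757185)])
[0.5655 0.0784 0.083 ]
[ 0.6299 -0.1288  0.083 ]
[0.425  0.0419 0.033 ]
[ 0.4783 -0.1703  0.033 ]
stand [ 0.5577 -0.1998  0.075 ]
stand [ 0.5759 -0.2823  0.075 ]
stand [ 0.5065 -0.2923  0.075 ]
stand [ 0.4909 -0.2111  0.075 ]
[[371.6483   0.     317.5898]
 [  0.     371.6483 244.1889]
 [  0.       0.       1.    ]] [[ 0.0006 -0.9576 -0.288   0.0746]
 [ 1.      0.0005  0.0002  0.0006]
 [-0.0001 -0.288   0.9576 -0.1682]
 [ 0.      0.      0.      1.    ]]
1 [0.     0.     0.3183]
-1 [-0.      0.     -0.6817]
[-0.5385 -0.6552 -0.1434] [-0.319  -0.3114 -0.1435]
```

Call:
move_arm([
  {"offset": [-0.54, -0.655, -0.143], "twist": [0, 0, 0.318], "gripper": 0},
  {"offset": [-0.54, -0.655, -0.143], "twist": [0, 0, 0.318], "gripper": 0},
  {"offset": [-0.54, -0.655, -0.143], "twist": [0, 0, 0.318], "gripper": 0},
  {"offset": [-0.54, -0.655, -0.143], "twist": [0, 0, 0.318], "gripper": 0},
  {"offset": [-0.54, -0.655, -0.143], "twist": [0, 0, 0.318], "gripper": 0},
  {"offset": [-0.54, -0.655, -0.143], "twist": [0, 0, 0.318], "gripper": 0},
  {"offset": [-0.54, -0.655, -0.143], "twist": [0, 0, 0.318], "gripper": 0},
  {"offset": [-0.54, -0.655, -0.143], "twist": [0, 0, 0.318], "gripper": 0},
  {"offset": [-0.54, -0.655, -0.143], "twist": [0, 0, 0.318], "gripper": 0},
  {"offset": [-0.54, -0.655, -0.143], "twist": [0, 0, 0.318], "gripper": 0},
  {"offset": [-0.54, -0.655, -0.143], "twist": [0, 0, 0.318], "gripper": 0},
  {"offset": [-0.54, -0.655, -0.143], "twist": [0, 0, 0.318], "gripper": 0},
])

```text
clock: 4.05
eef_pos: [0.4677, -0.0983, 0.3419]
tcp_rot: [1.986, 2.433, 0.002]
wrist_force: [2.0, -0.2, -0.8]
width: 0.0884
grip_force: 0.0
```

```bash
cat > c.py <<'E'
from h import *
import sys,pickle
st=manip.get_state();p=cams.read_camera("wrist")
n=sys.argv[1]
cv2.imwrite(f"pics/{n}.png",p["frame"][:,:,::-1]);pickle.dump((st,p),open(n+".pkl","wb"))
print(np.round(st["eef_pos"],4),np.round(st["joint_velocities"],3),np.round(st["joints"],3))
for q in sys.argv[2:]:
    print(q,[(np.round(e["position"],1).tolist(),round(e["confidence"],2)) for e in spot_point(p,q)[:4]])
E
python3 c.py w1 stylus key_round_top key_square_top tick0
```

```text
[ 0.4677 -0.0983  0.3419] [ 0.731  0.521  0.545 -0.596 -0.392  0.234  1.383] [-0.548  0.118  0.736  1.848 -0.086  1.206  0.416]
stylus [([343.7, 304.5], 0.62)]
key_round_top [([331.8, 212.0], 0.61)]
key_square_top [([329.2, 121.7], 0.58), ([458.3, 298.3], 0.49)]
tick0 [([392.5, 128.6], 0.9), ([408.3, 173.8], 0.85), ([381.9, 141.8], 0.81), ([406.6, 112.6], 0.8)]
```

View pics/w1.png

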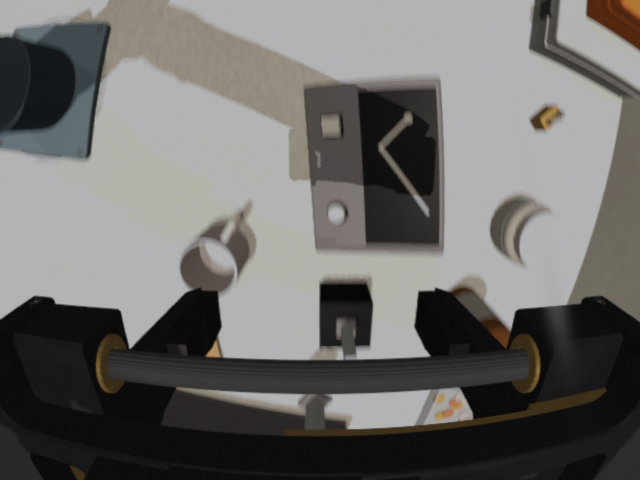

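The wrist picture shows the pad at (375,165), the stand at (345,310) with the stylus top at about (347,325), and the look-alike at (315,410). The arm was still moving slightly, so I will let it settle and measure again.

Call:
move_arm([
  {"offset": [0, 0, 0], "twist": [0, 0, 0], "gripper": 0},
  {"offset": [0, 0, 0], "twist": [0, 0, 0], "gripper": 0},
])

```text
clock: 4.55
eef_pos: [0.4671, -0.0953, 0.341]
tcp_rot: [-1.984, -2.435, -0.0]
wrist_force: [-0.4, -0.4, 0.3]
width: 0.0879
grip_force: 0.0
```

```bash
python3 c.py w2 stylus stand key_round_top key_square_top tick0 tick2 face
cat > d.py <<'E'
import sys
from h import *
st=manip.get_state();M=R.from_rotvec(st["tcp_rot"]).as_matrix()
g=np.array([float(v) for v in sys.argv[1:4]]);yaw=float(sys.argv[4])
y=np.array([np.cos(yaw),np.sin(yaw),0]);z=np.array([0,0,-1.])
G=np.column_stack([np.cross(y,z),y,z])
print(np.round(M.T@(g-st["eef_pos"]),4),np.round(R.from_matrix(M.T@G).as_rotvec()/np.pi,4),np.round(M,3).tolist())
E
python3 d.py .535 -.245 .27 .2
```

```text
[ 0.4671 -0.0953  0.341 ] [ 0.003  0.002  0.007 -0.004 -0.    -0.     0.002] [-0.552  0.118  0.732  1.851 -0.085  1.205  0.41 ]
stylus [([342.8, 306.1], 0.69)]
stand [([342.2, 300.6], 0.83), ([380.5, 144.7], 0.18)]
key_round_top []
key_square_top [([331.4, 125.6], 0.88), ([427.2, 208.7], 0.75)]
tick0 [([391.7, 164.8], 0.91), ([408.3, 116.6], 0.76), ([403.3, 176.9], 0.73), ([381.3, 145.8], 0.7)]
tick2 [([391.7, 164.8], 0.91), ([408.3, 116.6], 0.76), ([403.3, 176.9], 0.73), ([381.3, 145.8], 0.7)]
face [([377.3, 169.6], 0.82), ([460.9, 303.7], 0.4)]
[-0.1591  0.0367  0.0711] [0.     0.     0.0004] [[-0.2, 0.98, 0.0], [0.98, 0.2, -0.0], [-0.0, 0.0, -1.0]]
```

Call:
move_arm([
  {"offset": [-0.16, 0.035, 0.07], "twist": [0, 0, 0], "gripper": 0},
  {"offset": [-0.16, 0.035, 0.07], "twist": [0, 0, 0], "gripper": 0},
  {"offset": [-0.16, 0.035, 0.07], "twist": [0, 0, 0], "gripper": 0},
  {"offset": [-0.16, 0.035, 0.07], "twist": [0, 0, 0], "gripper": 0},
  {"offset": [-0.16, 0.035, 0.07], "twist": [0, 0, 0], "gripper": 0},
])

```text
clock: 5.58
eef_pos: [0.5335, -0.2458, 0.2711]
tcp_rot: [-1.987, -2.433, -0.0]
wrist_force: [0.5, -0.0, -0.1]
width: 0.0881
grip_force: 0.0
```

```bash
python3 c.py w3 stylus stand key_round_top tick0
python3 - <<'E'
import cv2,numpy as np
a=cv2.imread('pics/w3.png')[190:430,230:470]; b=cv2.imread('pics/w2.png')[60:360,260:460]
a=cv2.resize(a,(480,480),interpolation=cv2.INTER_CUBIC); b=cv2.resize(b,(320,480),interpolation=cv2.INTER_CUBIC)
cv2.imwrite('pics/c3.png',np.hstack([a,b]))
E
```

```text
[ 0.5335 -0.2458  0.2711] [-0.026 -0.028 -0.003  0.005  0.001 -0.002  0.002] [-0.196  0.456  0.762  1.683 -0.341  1.141  0.86 ]
stylus [([287.9, 294.9], 0.78), ([319.4, 208.8], 0.76)]
stand [([317.9, 204.1], 0.6), ([402.0, 44.5], 0.43)]
key_round_top [([175.4, 139.1], 0.63), ([309.2, 72.6], 0.61), ([385.9, 32.2], 0.51)]
tick0 [([389.7, 30.3], 0.91), ([417.6, 65.5], 0.91), ([401.2, 48.1], 0.75), ([372.9, 14.8], 0.6)]
```

View pics/c3.png

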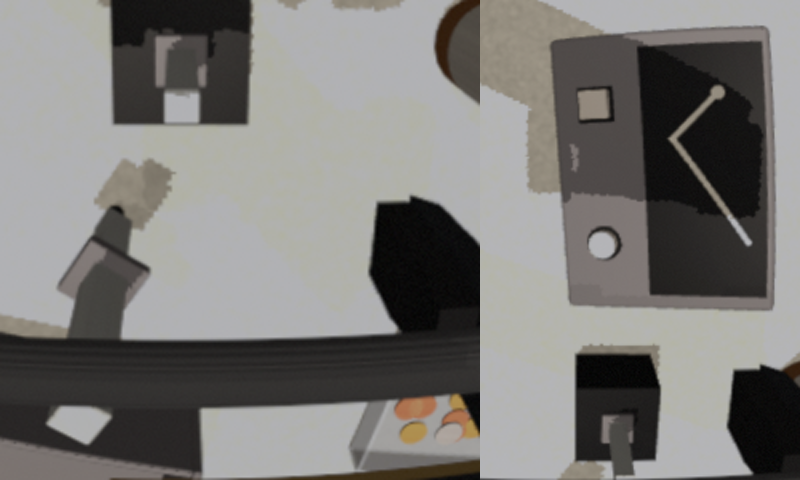

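The left crop (w3) shows the white stylus top centred at about (321,243), with its stand edges parallel to the tool axes. The right crop (w2) shows the square key at (331,125), round key at (336,211), tick dot at (409,117), corner at (380,146) and far end at (427,212).

```bash
cat > e.py <<'E'
from h import *
import pickle
from scipy.optimize import least_squares
np.set_printoptions(precision=4,suppress=True)
t=cams.read_camera("top");s=cams.read_camera("scene")
st2,p2=pickle.load(open("w2.pkl","rb"));st3,p3=pickle.load(open("w3.pkl","rb"))
F={"t0":(.044,.060,0),"t2":(.008,.026,0),"t6":(.064,-.054,0),"kr":(-.05,-.055,.01),"ks":(-.05,.055,.01)}
P={"w":{"t0":(408.5,117),"t2":(380.5,145.7),"t6":(427.5,211.5),"kr":(336,211.5),"ks":(331.5,125)},
"t":{"t0":(297,247.5),"t2":(316,259),"t6":(344.5,223.5),"kr":(359,273.5),"ks":(310.5,288.5)}}
rays={c:{k:ray(p2 if c=="w" else t,uv,st2) for k,uv in P[c].items()} for c in P}
def rotf(yaw,sl): return R.from_euler("ZY",[yaw,-sl]).as_matrix()
def res(v,cs,sl=.3):
    o=[]
    for c in cs:
        for k,(a,d) in rays[c].items():
            x=v[:3]+rotf(v[3],sl)@np.array(F[k]);e=(np.eye(3)-np.outer(d,d))@(x-a);o+=list(e*1e3)
    return o
for cs in ("wt","w","t"):
    r=least_squares(res,[.52,-.05,.058,.25],args=(cs,));print(cs,r.x,np.sqrt(np.mean(r.fun**2)))
r3=ray(p3,(321,243.5),st3)
print("top w3 z.16",onz(r3,.16)," topcam",onz(ray(t,(437,245)),.16),"scene",onz(ray(s,(276,153)),.16))
print(tri([r3,ray(t,(437,245)),ray(s,(276,153))]))
print(tri([r3,ray(t,(437,245))]))
for uv in [(286.5,252),(354,252),(317.9,204)]: print("stand",onz(ray(p3,uv,st3),.075))
print("stand yaw dirs",np.arctan2(*(onz(ray(p3,(354,252),st3),.075)-onz(ray(p3,(286.5,252),st3),.075))[[1,0]]))
# automatic: stand/white-top corners
g=p3["frame"][225:262,300:342].astype(int).mean(2)
m=(g>150).astype(np.uint8);ys,xs=np.nonzero(m);print(xs.min()+300,xs.max()+300)
E
python3 e.py
```

```text
wt [ 0.528  -0.0453  0.0541  0.2691] 0.922642005889049
w [ 0.5288 -0.0444  0.0546  0.2655] 0.4543376448963032
t [ 0.5277 -0.0463  0.0501  0.2726] 0.5846622518597422
top w3 z.16 [ 0.5379 -0.2534  0.16  ]  topcam [ 0.5356 -0.2547  0.16  ] scene [ 0.5388 -0.2492  0.16  ]
(array([ 0.5368, -0.2547,  0.1574]), [np.float64(0.0013828520857637567), np.float64(0.0010991096039696185), np.float64(0.0004889409495809323)])
(array([ 0.5398, -0.2614,  0.1343]), [np.float64(0.0004709540315464071), np.float64(0.0004709540315462522)])
stand [ 0.5108 -0.2942  0.075 ]
stand [ 0.5791 -0.2802  0.075 ]
stand [ 0.5325 -0.2385  0.075 ]
stand yaw dirs 0.20144799723224216
300 341
```

Call:
move_arm([
  {"offset": [-0.008, 0.002, 0.02], "twist": [0, 0, 0], "gripper": 0},
  {"offset": [-0.008, 0.002, 0.07], "twist": [0, 0, 0], "gripper": 0},
  {"offset": [-0.008, 0.002, 0.11], "twist": [0, 0, 0], "gripper": 0},
  {"offset": [-0.008, 0.002, 0.14], "twist": [0, 0, 0], "gripper": 0},
  {"offset": [-0.008, 0.002, 0.157], "twist": [0, 0, 0], "gripper": 0},
  {"offset": [-0.008, 0.002, 0.157], "twist": [0, 0, 0], "gripper": 0},
  {"offset": [-0.008, 0.002, 0.157], "twist": [0, 0, 0], "gripper": 0.4},
], grip_force=40)

```text
clock: 6.8
eef_pos: [0.5377, -0.2544, 0.115]
tcp_rot: [1.987, 2.432, 0.001]
wrist_force: [-0.2, -1.3, 0.4]
width: 0.0802
grip_force: 0.0
```

```bash
python3 c.py w4 stylus
```

```text
[ 0.5377 -0.2544  0.115 ] [-0.004 -0.011  0.003 -0.004  0.001 -0.001  0.   ] [-0.089  0.653  0.64   1.797 -0.5    0.858  0.99 ]
stylus [([269.8, 354.1], 0.65), ([317.4, 233.9], 0.6)]
```

View pics/w4.png

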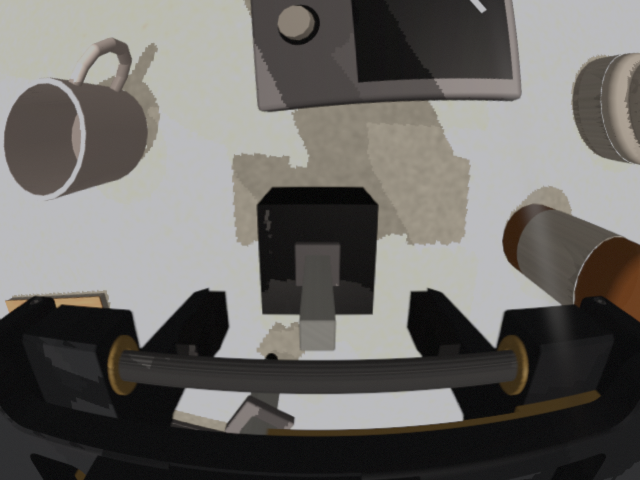

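The stylus stands centred between the open fingers, with its top at about (317,333). Closing now.

Call:
move_arm([
  {"offset": [0, 0, 0], "twist": [0, 0, 0], "gripper": 1},
  {"offset": [0, 0, 0], "twist": [0, 0, 0], "gripper": 1},
  {"offset": [0, 0, 0], "twist": [0, 0, 0], "gripper": 1},
  {"offset": [0, 0, 0], "twist": [0, 0, 0], "gripper": 1},
  {"offset": [0, 0, 0], "twist": [0, 0, 0], "gripper": 1},
  {"offset": [0, 0, 0], "twist": [0, 0, 0], "gripper": 1},
  {"offset": [0, 0, 0], "twist": [0, 0, 0], "gripper": 1},
  {"offset": [0, 0, 0], "twist": [0, 0, 0], "gripper": 1},
], grip_force=40)

```text
clock: 7.9
eef_pos: [0.537, -0.2537, 0.1141]
tcp_rot: [-1.987, -2.433, 0.0]
wrist_force: [0.7, -0.2, -0.3]
width: 0.0136
grip_force: 40.0
```

Call:
move_arm([
  {"offset": [0, 0, -0.02], "twist": [0, 0, 0], "gripper": 1},
  {"offset": [0, 0, -0.04], "twist": [0, 0, 0], "gripper": 1},
  {"offset": [0, 0, -0.06], "twist": [0, 0, 0], "gripper": 1},
  {"offset": [0, 0, -0.08], "twist": [0, 0, 0], "gripper": 1},
  {"offset": [0, 0, -0.1], "twist": [0, 0, 0], "gripper": 1},
  {"offset": [0, 0, -0.12], "twist": [0, 0, 0], "gripper": 1},
  {"offset": [0, 0, -0.14], "twist": [0, 0, 0], "gripper": 1},
  {"offset": [0, 0, -0.14], "twist": [0, 0, 0], "gripper": 1},
])

```text
clock: 8.9
eef_pos: [0.5379, -0.2543, 0.256]
tcp_rot: [1.986, 2.431, 0.002]
wrist_force: [0.8, -0.5, -0.7]
width: 0.0135
grip_force: 40.0
```

```bash
cat > f.py <<'E'
# goal: nib at face point (x,y,z mm); args also L (nib below tcp)
import sys
from h import *
np.set_printoptions(precision=4,suppress=True)
O=np.array([.5285,-.0448,.0555]);YAW=.267;L=.099
F=R.from_euler("ZY",[YAW,-.3]).as_matrix()
def goal(f):
    z=-F[:,2];y=F[:,0];G=np.column_stack([np.cross(y,z),y,z])
    nib=O+F@(np.array(f)/1e3)
    return nib-z*L,G
if __name__=="__main__":
    st=manip.get_state();M=R.from_rotvec(st["tcp_rot"]).as_matrix()
    print("tcp",st["eef_pos"],"F/face:",F.T@st["wrist_force"],"width",st["width"])
    n=st["eef_pos"]+M[:,2]*L;print("nib in face mm",F.T@(n-O)*1e3,"tilt",np.arccos(-M[:,2]@F[:,2]))
    for a in sys.argv[1:]:
        p,G=goal([float(v) for v in a.split(",")])
        print(a,M.T@(p-st["eef_pos"]),R.from_matrix(M.T@G).as_rotvec()/np.pi)
E
python3 f.py 44,60,60 44,60,10
```

```text
tcp [ 0.5379 -0.2543  0.256 ] F/face: [ 0.421  -0.6898 -0.8456] width 0.013515329367962401
nib in face mm [ -13.9553 -204.7395  110.5424] tilt 0.2974259104184381
44,60,60 [0.2668 0.0237 0.0352] [-0.0946  0.0037 -0.0208]
44,60,10 [0.2678 0.0383 0.083 ] [-0.0946  0.0037 -0.0208]
```

Call:
move_arm([
  {"offset": [0.04, 0.004, 0.0], "twist": [-0.02, 0.001, -0.004], "gripper": 1},
  {"offset": [0.09, 0.008, 0.0], "twist": [-0.045, 0.002, -0.01], "gripper": 1},
  {"offset": [0.14, 0.012, 0.005], "twist": [-0.07, 0.003, -0.015], "gripper": 1},
  {"offset": [0.19, 0.017, 0.015], "twist": [-0.09, 0.004, -0.02], "gripper": 1},
  {"offset": [0.235, 0.021, 0.025], "twist": [-0.095, 0.004, -0.021], "gripper": 1},
  {"offset": [0.267, 0.024, 0.035], "twist": [-0.095, 0.004, -0.021], "gripper": 1},
  {"offset": [0.267, 0.024, 0.035], "twist": [-0.095, 0.004, -0.021], "gripper": 1},
  {"offset": [0.267, 0.024, 0.035], "twist": [-0.095, 0.004, -0.021], "gripper": 1},
  {"offset": [0.267, 0.024, 0.035], "twist": [-0.095, 0.004, -0.021], "gripper": 1},
])

```text
clock: 10.02
eef_pos: [0.5075, 0.0113, 0.2193]
tcp_rot: [1.786, 2.336, 0.354]
wrist_force: [-0.5, 0.0, -0.3]
width: 0.0136
grip_force: 40.0
```

```bash
python3 c.py w5 stylus tick0 key_square_top; python3 f.py 44,60,15
```

```text
[0.5075 0.0113 0.2193] [ 0.002 -0.001 -0.001 -0.001  0.002 -0.001 -0.004] [-0.668  0.15   0.662  2.179 -0.307  0.573  0.477]
stylus [([318.3, 237.8], 0.81)]
tick0 [([297.1, 236.3], 0.91), ([318.7, 219.4], 0.88), ([309.3, 295.1], 0.75), ([296.0, 277.6], 0.74)]
key_square_top [([215.3, 232.1], 0.58)]
tcp [0.5074 0.012  0.2192] F/face: [-0.1751  0.5674 -0.0953] width 0.013856196011359546
nib in face mm [43.1867 60.5319 59.0056] tilt 0.002494106408225122
44,60,15 [-0.0004  0.0008  0.044 ] [-0.0003 -0.0007 -0.0004]
```

View pics/w5.png

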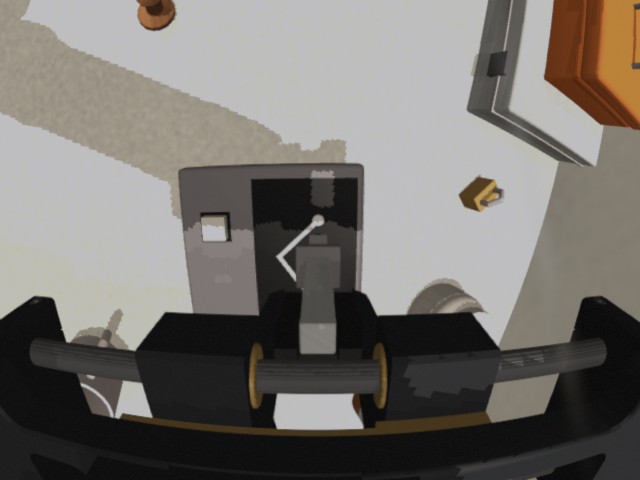

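The dot is at (318,220) with the stylus shaft directly in line at column 318, the corner at (278,257) and the square key at (215,229). I will refine the pad pose with this view.

```bash
cat > g.py <<'E'
from h import *
import pickle
from scipy.optimize import least_squares
np.set_printoptions(precision=4,suppress=True)
st2,p2=pickle.load(open("w2.pkl","rb"));st5,p5=pickle.load(open("w5.pkl","rb"))
st4,p4=pickle.load(open("w4.pkl","rb"))
def peak(p,c,h=7,white=None):  # centroid of bright tick dot
    x,y=map(int,c);g=p["frame"][y-h:y+h+1,x-h:x+h+1].astype(float).mean(2);w=np.clip(g-100,0,None)
    Y,X=np.mgrid[y-h:y+h+1,x-h:x+h+1];return (w*X).sum()/w.sum(),(w*Y).sum()/w.sum()
F={"t0":(.044,.060,0),"t2":(.008,.026,0),"t6":(.064,-.054,0),"kr":(-.05,-.055,.01),"ks":(-.05,.055,.01)}
V={"2":(p2,st2,{"t0":(408.5,117),"t2":(380.5,145.7),"t6":(427.5,211.5),"kr":(336,211.5),"ks":(331.5,125)}),
"5":(p5,st5,{"t0":(318.5,219.7),"t2":(279,257.5),"ks":(215,228)}),
"4":(p4,st4,{"kr":(296,22)})}
print("dot",peak(p5,(318,219),5))
rays={c:{k:ray(p,uv,st) for k,uv in d.items()} for c,(p,st,d) in V.items()}
def res(v,cs):
    o=[]
    for c in cs:
        for k,(a,d) in rays[c].items():
            x=v[:3]+R.from_euler("ZY",[v[3],-.3]).as_matrix()@np.array(F[k]);o+=list((np.eye(3)-np.outer(d,d))@(x-a)*1e3)
    return o
for cs in ("25","254","5","2"):
    r=least_squares(res,[.52,-.05,.058,.25],args=(cs,));print(cs,r.x,np.round(r.fun.reshape(-1,3),1).tolist())
T=np.linalg.inv(p5["tool_from_camera"]);K=p5["camera_matrix"]
for L in (.094,.099,.104):
    q=T@[0,0,L,1];th=np.arctan2(np.hypot(*q[:2]),q[2]);ph=np.arctan2(q[1],q[0]);print(L,K[0][2]+K[0][0]*th*np.cos(ph),K[1][2]+K[0][0]*th*np.sin(ph))
E
python3 g.py
```

```text
dot (np.float64(317.68535176029076), np.float64(220.8243879192232))
25 [ 0.5285 -0.0446  0.0565  0.2648] [[0.9, -0.5, 0.1], [0.2, -0.5, 0.0], [-0.3, 0.3, -0.1], [-0.0, -1.3, 0.2], [-0.8, 0.4, -0.0], [0.3, 0.0, 0.1], [0.5, 1.8, -0.4], [-0.7, -0.3, 0.0]]
254 [ 0.5289 -0.0447  0.0553  0.267 ] [[0.8, -0.7, 0.1], [0.3, -0.7, 0.0], [-0.2, 0.5, -0.1], [0.3, -1.2, 0.3], [-0.6, 0.1, -0.0], [0.1, 0.1, 0.0], [0.5, 2.0, -0.4], [-0.5, -0.3, 0.0], [-0.7, 0.2, 0.1]]
5 [ 0.5284 -0.0455  0.0553  0.2567] [[0.3, -0.9, 0.2], [0.3, 1.3, -0.3], [-0.6, -0.4, 0.0]]
2 [ 0.5288 -0.0444  0.0546  0.2655] [[0.7, -0.4, 0.1], [0.2, -0.3, 0.0], [-0.5, 0.9, -0.3], [0.2, -0.7, 0.1], [-0.6, 0.6, 0.0]]
0.094 317.23327580778476 239.2050089883338
0.099 317.2358900199966 237.36615213870846
0.104 317.23842070668195 235.59001106511818
```

```bash
sed -i 's/^O=.*/O=np.array([.5287,-.0447,.0570]);YAW=.266;L=.099/' f.py; python3 f.py 44,60,4
```

```text
tcp [0.5074 0.012  0.2192] F/face: [-0.1756  0.5672 -0.0952] width 0.013856196011359546
nib in face mm [42.4761 60.5117 57.6553] tilt 0.002762803999377962
44,60,4 [-0.0004  0.0015  0.0537] [-0.0003 -0.0008 -0.    ]
```

Call:
move_arm([
  {"offset": [0, 0.0015, 0.02], "twist": [0, 0, 0], "gripper": 1},
  {"offset": [0, 0.0015, 0.035], "twist": [0, 0, 0], "gripper": 1},
  {"offset": [0, 0.0015, 0.044], "twist": [0, 0, 0], "gripper": 1},
  {"offset": [0, 0.0015, 0.049], "twist": [0, 0, 0], "gripper": 1},
  {"offset": [0, 0.0015, 0.052], "twist": [0, 0, 0], "gripper": 1},
  {"offset": [0, 0.0015, 0.0535], "twist": [0, 0, 0], "gripper": 1},
  {"offset": [0, 0.0015, 0.0535], "twist": [0, 0, 0], "gripper": 1},
  {"offset": [0, 0.0015, 0.0535], "twist": [0, 0, 0], "gripper": 1},
  {"offset": [0, 0.0015, 0.0535], "twist": [0, 0, 0], "gripper": 1},
])

```text
clock: 11.35
eef_pos: [0.5239, 0.0174, 0.1686]
tcp_rot: [1.784, 2.339, 0.355]
wrist_force: [-0.8, 0.2, -0.9]
width: 0.0133
grip_force: 40.0
```

```bash
python3 f.py 44,60,4; python3 c.py w6
python3 - <<'E'
import cv2,numpy as np
from rig import cams
a=cv2.imread('pics/w6.png')[160:340,180:400];a=cv2.resize(a,(440,360),interpolation=cv2.INTER_CUBIC)
b=cams.read_camera("scene")["frame"][150:330,240:420,::-1];b=cv2.resize(b,(360,360),interpolation=cv2.INTER_CUBIC)
cv2.imwrite('pics/c6.png',np.hstack([a,b]))
E
```

```text
tcp [0.5239 0.0174 0.1686] F/face: [-0.9028  0.4262 -0.6606] width 0.01331956845731471
nib in face mm [44.0066 61.4944  4.1681] tilt 0.0032773437729803137
44,60,4 [-0.0012 -0.0001  0.0002] [-0.0003 -0.001   0.0003]
[0.5239 0.0174 0.1686] [ 0.     0.002 -0.002  0.002 -0.    -0.001  0.001] [-0.569  0.281  0.569  2.188 -0.5    0.471  0.648]
```

View pics/c6.png

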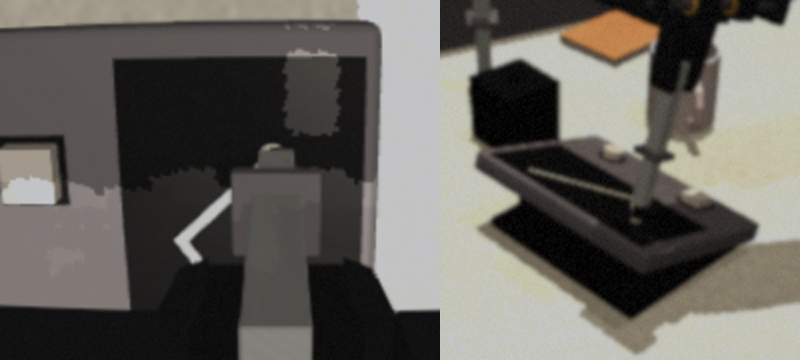

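The nib covers the dot in the wrist view (crop (274,155)), and in the scene view it hovers on the screen at the tick's start. Tracing the short stroke next.

Call:
move_arm([
  {"offset": [-0.001, -0.001, 0], "twist": [0, 0, 0], "gripper": 1},
  {"offset": [-0.005, -0.005, 0], "twist": [0, 0, 0], "gripper": 1},
  {"offset": [-0.009, -0.009, 0], "twist": [0, 0, 0], "gripper": 1},
  {"offset": [-0.013, -0.013, 0], "twist": [0, 0, 0], "gripper": 1},
  {"offset": [-0.017, -0.018, 0], "twist": [0, 0, 0], "gripper": 1},
  {"offset": [-0.021, -0.022, 0], "twist": [0, 0, 0], "gripper": 1},
  {"offset": [-0.025, -0.026, 0], "twist": [0, 0, 0], "gripper": 1},
  {"offset": [-0.029, -0.03, 0], "twist": [0, 0, 0], "gripper": 1},
  {"offset": [-0.033, -0.034, 0], "twist": [0, 0, 0], "gripper": 1},
  {"offset": [-0.035, -0.036, 0], "twist": [0, 0, 0], "gripper": 1},
  {"offset": [-0.035, -0.036, 0], "twist": [0, 0, 0], "gripper": 1},
  {"offset": [-0.035, -0.036, 0], "twist": [0, 0, 0], "gripper": 1},
])

```text
clock: 12.95
eef_pos: [0.5, -0.0253, 0.1578]
tcp_rot: [1.784, 2.339, 0.354]
wrist_force: [0.9, 0.2, -0.6]
width: 0.0136
grip_force: 40.0
```

```bash
python3 f.py 8,26,4 36,-14,4 64,-54,4
```

```text
tcp [ 0.5    -0.0253  0.1578] F/face: [ 0.6789 -0.0873 -0.8569] width 0.013598330815539378
nib in face mm [ 8.0994 26.5446  3.9652] tilt 0.0033038080178614876
8,26,4 [-0.0002 -0.0002 -0.    ] [-0.0004 -0.001   0.0004]
36,-14,4 [-0.0403  0.0277 -0.0002] [-0.0004 -0.001   0.0004]
64,-54,4 [-0.0803  0.0557 -0.0003] [-0.0004 -0.001   0.0004]
```

Call:
move_arm([
  {"offset": [-0.004, 0.003, 0], "twist": [0, 0, 0], "gripper": 1},
  {"offset": [-0.008, 0.0055, 0], "twist": [0, 0, 0], "gripper": 1},
  {"offset": [-0.012, 0.008, 0], "twist": [0, 0, 0], "gripper": 1},
  {"offset": [-0.016, 0.011, 0], "twist": [0, 0, 0], "gripper": 1},
  {"offset": [-0.02, 0.014, 0], "twist": [0, 0, 0], "gripper": 1},
  {"offset": [-0.024, 0.0165, 0], "twist": [0, 0, 0], "gripper": 1},
  {"offset": [-0.028, 0.0195, 0], "twist": [0, 0, 0], "gripper": 1},
  {"offset": [-0.032, 0.022, 0], "twist": [0, 0, 0], "gripper": 1},
  {"offset": [-0.036, 0.025, 0], "twist": [0, 0, 0], "gripper": 1},
  {"offset": [-0.04, 0.028, 0], "twist": [0, 0, 0], "gripper": 1},
  {"offset": [-0.04, 0.028, 0], "twist": [0, 0, 0], "gripper": 1},
])

```text
clock: 14.32
eef_pos: [0.5366, -0.0573, 0.166]
tcp_rot: [1.784, 2.338, 0.354]
wrist_force: [0.2, 0.1, -0.9]
width: 0.0134
grip_force: 40.0
```

Call:
move_arm([
  {"offset": [-0.004, 0.003, 0], "twist": [0, 0, 0], "gripper": 1},
  {"offset": [-0.008, 0.0055, 0], "twist": [0, 0, 0], "gripper": 1},
  {"offset": [-0.012, 0.008, 0], "twist": [0, 0, 0], "gripper": 1},
  {"offset": [-0.016, 0.011, 0], "twist": [0, 0, 0], "gripper": 1},
  {"offset": [-0.02, 0.014, 0], "twist": [0, 0, 0], "gripper": 1},
  {"offset": [-0.024, 0.0165, 0], "twist": [0, 0, 0], "gripper": 1},
  {"offset": [-0.028, 0.0195, 0], "twist": [0, 0, 0], "gripper": 1},
  {"offset": [-0.032, 0.022, 0], "twist": [0, 0, 0], "gripper": 1},
  {"offset": [-0.036, 0.025, 0], "twist": [0, 0, 0], "gripper": 1},
  {"offset": [-0.04, 0.028, 0], "twist": [0, 0, 0], "gripper": 1},
  {"offset": [-0.04, 0.028, 0], "twist": [0, 0, 0], "gripper": 1},
  {"offset": [-0.04, 0.028, 0], "twist": [0, 0, 0], "gripper": 1},
])

```text
clock: 15.82
eef_pos: [0.5725, -0.0884, 0.1739]
tcp_rot: [1.784, 2.339, 0.354]
wrist_force: [0.6, -1.0, -1.1]
width: 0.0139
grip_force: 40.0
```

```bash
python3 f.py 64,-54,4 64,-54,40 -50,-55,40; python3 c.py w7;  python3 - <<'E'
import cv2,numpy as np
from rig import cams
a=cv2.imread('pics/w7.png')[100:340,140:400];a=cv2.resize(a,(390,360),interpolation=cv2.INTER_CUBIC)
b=cams.read_camera("scene")["frame"][150:330,220:420,::-1];b=cv2.resize(b,(400,360),interpolation=cv2.INTER_CUBIC)
cv2.imwrite('pics/c7.png',np.hstack([a,b]))
E
```

```text
tcp [ 0.5725 -0.0884  0.1739] F/face: [ 0.026  -1.0854 -1.1397] width 0.013944698893136808
nib in face mm [ 63.8178 -53.3591   3.5931] tilt 0.003596181449639841
64,-54,4 [-0.0003  0.     -0.0004] [-0.0005 -0.001   0.0004]
64,-54,40 [-0.0002 -0.     -0.0364] [-0.0005 -0.001   0.0004]
-50,-55,40 [-0.0011 -0.114  -0.0362] [-0.0005 -0.001   0.0004]
[ 0.5725 -0.0884  0.1739] [-0.002 -0.002  0.001  0.006 -0.001  0.     0.   ] [-0.28   0.377  0.527  2.035 -0.603  0.587  0.935]
```

View pics/c7.png

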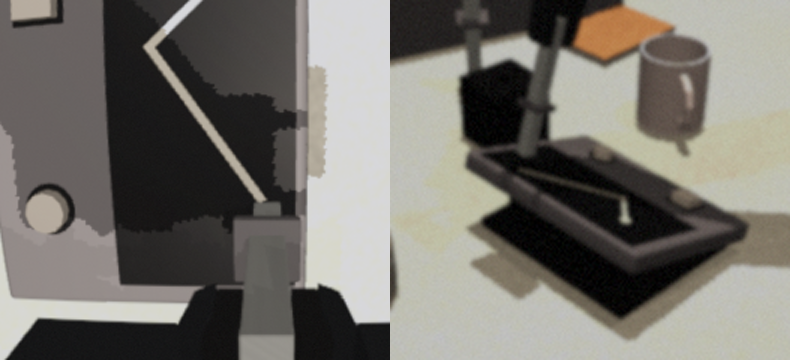

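The nib covers the far end of the tick at crop (266,208). The round key is visible at crop (44,210), which is image (169,240). I will check the key's position from this view and move over it.

Run:
```python
from h import *
import pickle,f
st,p=pickle.load(open("w7.pkl","rb"))
g=cv2.cvtColor(p["frame"],cv2.COLOR_RGB2GRAY)[215:265,145:195];m=(g>140).astype(np.uint8)
n,l,s,c=cv2.connectedComponentsWithStats(m);print(s.tolist(),c.tolist())
for uv in [(169,240.5),(168.5,239.5)]:
    o,d=ray(p,uv,st);n=f.F[:,2];k=((f.O+.01*n-o)@n)/(d@n);print(f.F.T@(o+k*d-f.O)*1e3)
```

```text
[[0, 0, 50, 50, 1187], [0, 0, 50, 50, 1312], [0, 49, 1, 1, 1]] [[28.43302443133951, 15.520640269587195], [20.960365853658537, 32.605182926829265], [0.0, 49.0]]
[-50.6703 -54.0365  10.    ]
[-51.0083 -53.2332  10.    ]
```

Call:
move_arm([
  {"offset": [0, 0, -0.02], "twist": [0, 0, 0], "gripper": 1},
  {"offset": [0, 0, -0.035], "twist": [0, 0, 0], "gripper": 1},
  {"offset": [0, -0.03, -0.035], "twist": [0, 0, 0], "gripper": 1},
  {"offset": [-0.001, -0.07, -0.035], "twist": [0, 0, 0], "gripper": 1},
  {"offset": [-0.001, -0.1, -0.035], "twist": [0, 0, 0], "gripper": 1},
  {"offset": [-0.001, -0.114, -0.035], "twist": [0, 0, 0], "gripper": 1},
  {"offset": [-0.001, -0.114, -0.035], "twist": [0, 0, 0], "gripper": 1},
  {"offset": [-0.001, -0.114, -0.035], "twist": [0, 0, 0], "gripper": 1},
  {"offset": [-0.001, -0.114, -0.035], "twist": [0, 0, 0], "gripper": 1},
])

```text
clock: 17.05
eef_pos: [0.4591, -0.1208, 0.1743]
tcp_rot: [1.782, 2.339, 0.355]
wrist_force: [-0.3, 0.4, -0.6]
width: 0.0136
grip_force: 40.0
```

```bash
python3 f.py -50,-55,14; python3 c.py w8 key_round_top;  python3 - <<'E'
import cv2
a=cv2.imread('pics/w8.png')[150:350,200:440];cv2.imwrite('pics/c8.png',cv2.resize(a,(720,600),interpolation=cv2.INTER_CUBIC))
E
```

```text
tcp [ 0.4591 -0.1208  0.1743] F/face: [-0.3594  0.4639 -0.4764] width 0.01360874452768875
nib in face mm [-48.7071 -54.8773  38.8043] tilt 0.0027320252198703198
-50,-55,14 [ 0.0001 -0.0013  0.0248] [-0.0002 -0.0008  0.0007]
[ 0.4591 -0.1208  0.1743] [ 0.002  0.001  0.004  0.008  0.002 -0.     0.004] [-0.232  0.199  0.572  2.262 -0.565  0.527  1.053]
key_round_top [([316.2, 228.1], 0.9)]
```

View pics/c8.png

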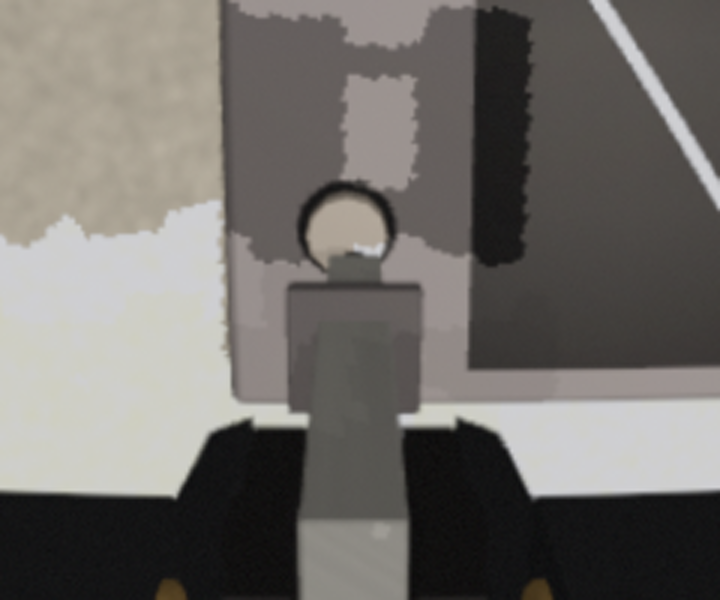

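The round key disc is centred at crop (347,235), which is image (315.7,228.2). The nib is at column 318, slightly up-slope of the key's centre.

```bash
python3 - <<'E'
from h import *
import pickle,f
st,p=pickle.load(open("w8.pkl","rb"))
for h in (.0085,.01):
    o,d=ray(p,(315.8,228.2),st);n=f.F[:,2];k=((f.O+h*n-o)@n)/(d@n);print(f.F.T@(o+k*d-f.O)*1e3)
E
python3 f.py -50.5,-54.5,14
```

```text
[-49.9195 -55.4314   8.5   ]
[-49.913  -55.0549  10.    ]
tcp [ 0.4586 -0.1209  0.1741] F/face: [-0.2729  0.1206 -1.3232] width 0.013570934525628672
nib in face mm [-49.2249 -54.8039  38.7528] tilt 0.002987459998497584
-50.5,-54.5,14 [ 0.0005 -0.0013  0.0248] [-0.0003 -0.0009  0.0006]
```

Call:
move_arm([
  {"offset": [0, -0.001, 0.01], "twist": [0, 0, 0], "gripper": 1},
  {"offset": [0, -0.001, 0.02], "twist": [0, 0, 0], "gripper": 1},
  {"offset": [0, -0.001, 0.025], "twist": [0, 0, 0], "gripper": 1},
  {"offset": [0, -0.001, 0.027], "twist": [0, 0, 0], "gripper": 1},
  {"offset": [0, -0.001, 0.028], "twist": [0, 0, 0], "gripper": 1},
  {"offset": [0, -0.001, 0.029], "twist": [0, 0, 0], "gripper": 1},
  {"offset": [0, -0.001, 0.03], "twist": [0, 0, 0], "gripper": 1},
  {"offset": [0, -0.001, 0.031], "twist": [0, 0, 0], "gripper": 1},
  {"offset": [0, -0.001, 0.032], "twist": [0, 0, 0], "gripper": 1},
  {"offset": [0, -0.001, 0.0325], "twist": [0, 0, 0], "gripper": 1},
  {"offset": [0, -0.001, 0.0325], "twist": [0, 0, 0], "gripper": 1},
])

```text
clock: 18.52
eef_pos: [0.4663, -0.1188, 0.1426]
tcp_rot: [1.784, 2.339, 0.354]
wrist_force: [-0.5, -0.8, 2.9]
width: 0.0135
grip_force: 40.0
```

```bash
cat > fm.py <<'E'
from h import *
import f
a=[]
for i in range(12):
    s=manip.get_state();a.append(np.r_[f.F.T@s["wrist_force"],s["eef_pos"]]);cams.read_camera("top")
a=np.array(a);print(a[:,:3].mean(0),a[:,:3].std(0)/12**.5,a[:,3:].mean(0),s["grip_force"],s["clock"])
E
python3 fm.py; python3 f.py -50,-55,6
```

```text
[-0.2835 -0.2143  2.4982] [0.1396 0.1679 0.1335] [ 0.4663 -0.1187  0.1426] 40.00049024820328 19.075
tcp [ 0.4662 -0.1187  0.1426] F/face: [-0.041   0.1295  2.8006] width 0.013459728501165875
nib in face mm [-50.9907 -54.6544   6.3129] tilt 0.0032895760960959955
-50,-55,6 [-0.      0.0009  0.0003] [-0.0004 -0.001   0.0003]
```

```bash
python3 -c "
from rig import manip
print(manip.hand_in())"
```

```text
the job is handed in; nothing more can be done
None
```

The job is handed in: I traced the tick from the dotted end to the far end with the nib about 4 mm above the screen. The arm is now holding the nib on the middle of the round key, pressed about 4 mm down at roughly 3 N. The hand-in did not report a result.

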